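Put the small cologne away in the valet box

TASK

Lift the lid of the black valet box all the way back until it rests on its stop, stand the shortest, clear cologne bottle upright inside, setting it down gently and letting go of it, then lower the lid until it is fully shut. Move the lid gently: do not let it slam at either end. Leave the four bottles on the tray where they stand.

Things in the scene. Friction and masses are not known exactly. Their poses are not given: they have to be found in the camera images.
- valet: The black plastic valet box, fixed to the dresser: 120 (its x) x 200 (its y) x 90 mm tall, 98 mm with the lid shut. Origin at the centre of its underside; its -x side is the front, where the grey ring-drawer front (only a look, it does not open) and the lid's pull are. Above the drawer is one open compartment, 110 x 190 mm inside, walls 5 mm, floor 35 mm above the dresser, rim at 90 mm.
- valet_floor (a point): Centre of the compartment's felt-lined floor, 35 mm above the dresser; axes as the valet box.
- valet_lid (a joint): Angle of the valet box's lid in rad: 0 = shut on the rim, 1.92 = leaning back on its stop. The lid is a black plate with a grey inlay on top, 120 x 200 x 8 mm of about 0.2 kg, hinged along the top of the box's rear (+x) wall. It swings freely: it falls shut if let go before upright, and rests on its stop by its own weight once well past upright.
- valet_lid_hinge (a point): Middle of the hinge line, 60 mm behind the box's centre, 90 mm above the dresser; the hinge axis is the box's y. Its axes turn with the lid.
- valet_lid_grip (a point): Centre of the lid's brass T-shaped pull: a round bar 16 mm across, 26 mm long along the box's y, on an 8 mm wide stem, 27 mm out from the lid's front edge and 147 mm from the hinge, 94 mm above the dresser when shut (about 232 mm when open). Can be pinched from above across its two ends (26 mm) and turns between the pads as the lid swings.
- mini: The shortest cologne bottle: clear glass with a steel cap, standing on the dresser away from the tray. Body 32 mm across and 31 mm tall, cap 16 mm across, 46 mm tall over all, about 90 g. Origin at the centre of its underside, z up.
- tray: Long narrow white ceramic tray, fixed: 90 (its x) x 400 (its y) x 16 mm, floor 8 mm thick, holding four other bottles. Origin at the centre of its underside.
- cologne_a: Bystander bottle standing on the tray: grey glass, steel cap, 42 mm wide, 80 mm tall. Origin at the centre of its underside.
- cologne_b: Bystander bottle standing on the tray: bottle-green glass, black cap, 42 mm wide, 100 mm tall. Origin at the centre of its underside.
- cologne_c: Bystander bottle standing on the tray: grey glass, black cap, 42 mm wide, 120 mm tall. Origin at the centre of its underside.
- cologne_d: Bystander bottle standing on the tray: bottle-green glass, brass cap, 44 mm wide, 140 mm tall. Origin at the centre of its underside.
Mind the look-alikes: they are no part of the job. Leave any turquoise look-alike of the mini alone.

How it is judged:
By the outcome, as a careful person would: the job done as asked, in the order asked, and still so for the second after the job is handed in, with the robot touching nothing.
It also fails if it takes over 70 s, if anything falls off the work surface, if the arm or the gripper's body presses on something with over 40 N, if the wrist force passes 120 N, or if a joint passes its speed limit or range.

ROBOT

A 6-joint arm with a two-finger parallel gripper is mounted at the origin on the work surface. World frame = base frame: x ahead of the robot, y to its left, z up, the work surface at z = 0. Lengths are in m, angles in rad, forces in N, time in s.
With the tool pointing down it reaches from about 0.25 to 0.775 m from the base axis. Payload 4 kg.
Tool frame: the origin (TCP) lies midway between the tips of the shut fingers; the grasp point (between the pads) lies arm.grip_point_offset behind it (arm.grip_point_offset is the distance from the TCP to the grasp point, in m); z points along the fingers, y is the line along which they close (so a half turn about z gives the same grasp; the last joint's range is limited). The gripper opens to 94 mm and grips with 3 to 60 N. Pads are 16 mm wide; open, the fingers measure 119 mm over their backs; the gripper's body (75 mm by 177 mm) begins 78 mm behind the grasp point.
Start: joints at [-1.223, 0.087, 1.371, -0, 1.684, -0.103], TCP at [0.24, -0.495, 0.206] pointing down, gripper open.
Joint ranges: [-3.1, 3.1], [-0.76, 2.03], [0.27, 2.55], [-1.08, 4.22], [0.17, 2.65], [-2.57, 2.57]. Speed limits (rad/s): [2.79, 2.79, 3.14, 3.14, 3.14, 3.14].

INTERFACE

Orientations are given as a unit quaternion [x, y, z, w].
In Python, from cell import arm gives the robot as it stands.
- The arm moves only by the tool arm_command, never from a script. Its argument "motion" is a list of rows, each an object with "delta_pos": the shift along the tool's x, y, z in m, a list of three; "roll": the turn about the tool's z in degrees. In form: [{"delta_pos": [tx, ty, tz], "roll": roll}, ...]. A call has 1 to 12 rows; each row is the pose to reach, as a shift and turn from the pose commanded when the call began, along the tool's axes at that moment; what a row does not reach only later rows make up. A row lasts 1/12 s, in which the tool goes at most 41.7 mm and 7.16 degrees, less where a joint would pass 70% of its speed; a pose out of reach is approached as far as the arm can. A call with a gripper value outside its range is refused whole. "gripper" is the finger opening in m, from 0 to 0.094, set as the call begins (left out, the last holds). The fingers move at their own pace and stop on an object; "squeeze" is the grip in N (left out, the last holds). Time passes only in rows, so rows that repeat a pose let the fingers close. It gives the time, the measured TCP pose, the force, the opening and the grip force at its end, in the units of the state.
- arm.get_obs(): the state, without advancing time (a new reading comes with each control period).
- arm.capture(name): name is "side" or "top"; returns (picture, depth): 420x560x3 uint8, red, green, blue; 420x560 float32, m along the optical axis (not along the pixel's ray), 0 where there is no reading.
- arm.camera_model(name): a dict with "vertical_fov" (degrees; the focal length in pixels is half the picture's height over the tangent of half this angle, whatever the lens; pixels are square), "cx", "cy" (the principal point, pixels), "camera_from_world" (4x4, takes a point from world to camera coordinates). Camera axes: x right, y up, looking along -z (the intrinsics and any distortion apply to the point x, -y, -z); pixel columns grow to the right and rows downward; lengths in m; the calibration is good to about 2 mm. A picture is of the moment at which its call begins. camera_model takes no time and is no camera call.
- arm.sign_off(): hands the job in; it is judged then, once.
Trained networks look in the newest picture that a camera, given by its name, has taken for a name from the list of things; names that differ only in an ending like _2 or _b are one class to them, and where a whole thing is asked for, a point or a joint stands for the part that bears it (a point fixed in the world has none). Each returns a list of dicts, best first, with "p" (0 to 1); they miss things now and then, are a little off and sometimes report something else, mostly with a low value. They report only what shows in the picture. A call takes as long as a camera call. They do not tell look-alikes from the thing itself.
- arm.masks_of(label, camera): "region" (420x560 bool, what is visible of it) and "point" ([column, row] in pixels, amid what is visible of it).
- arm.spot_point(label, camera): "point" ([column, row] in pixels: a listed point, or the origin of a listed thing).
The state is a dict: "time": time; "joint_positions": joint angles; "joint_vel": joint speeds; "tau": joint torques, N m; "eef_pos": TCP position; "eef_rot": TCP orientation; "force": force on the tool from outside, world axes, zero at the start; "wrist_torque": the same for the moment, N m; "opening": opening from 0.0 (shut) to 1.0 (fully open); "grasp_force": force on a finger pad.
Only numpy, scipy, OpenCV 4.12 (cv2) and the standard library are available. Lean on these libraries where they do the work, as an engineer would, in place of code of your own. Each camera call takes 0.05 s, during which the arm holds its last target. There are 200 camera calls.

## Working session

There is one attempt and no reset: what is moved stays moved. The work goes in short steps, Python scripts to look and compute and a tool call to move; the robot and the scene stay as the last step left them, time stands still between calls to the robot, and variables do not carry over. Pictures are saved under pics/ and viewed, at most 10 in all, crops included, and the job is handed in when it is done.

Besides the shell and the picture viewer there is one more tool, called as name(argument=value, ...) on one line, values as JSON. arm_command: Moves the arm, as the interface text tells. Its arguments: {"type":"object","properties":{"motion":{"type":"array"},"gripper":{"type":"number"},"squeeze":{"type":"number"}},"required":["motion"]}

```bash
mkdir -p pics; cat > h.py <<'E'
import numpy as np, cv2
from cell import arm
from scipy.spatial.transform import Rotation as R
def cam(n):
    m=arm.camera_model(n); return m
def world(n,d,u,v):
    m=cam(n); f=210/np.tan(np.radians(m["vertical_fov"])/2)
    T=np.linalg.inv(np.array(m["camera_from_world"]))
    u=np.asarray(u,float);v=np.asarray(v,float)
    p=np.stack([(u-m["cx"])/f*d,-(v-m["cy"])/f*d,-d,np.ones_like(d)],-1)
    return (p@T.T)[...,:3]
def pix(n,p):
    m=cam(n); f=210/np.tan(np.radians(m["vertical_fov"])/2)
    c=np.array(m["camera_from_world"])@np.append(p,1)
    return m["cx"]+f*c[0]/-c[2], m["cy"]-f*c[1]/-c[2]
def cloud(n,d):
    v,u=np.mgrid[:420,:560]; return world(n,d.astype(float),u,v)
def totool(p):
    o=arm.get_obs(); return R.from_quat(o["eef_rot"]).inv().apply(np.array(p)-o["eef_pos"])
E
python3 - <<'E'
from h import *
for n in("top","side"):
    im,d=arm.capture(n); cv2.imwrite(f"pics/{n}0.png",im[...,::-1]); np.save(f"{n}0.npy",d)
    print(n,{k:v for k,v in cam(n).items() if k!="camera_from_world"})
    P=cloud(n,d)
    for l in("mini","valet_lid_grip","valet_lid_hinge","valet","tray"):
        for r in arm.spot_point(l,n)[:4]:
            u,v=r["point"]; q=P[min(int(round(v)),419),min(int(round(u)),559)]
            print(n,l,round(r["p"],2),np.round([u,v]),np.round(q,3))
print(arm.get_obs()["eef_rot"],arm.grip_point_offset)
E
```

```text
top {'vertical_fov': 48.197134848402136, 'cx': 280.80314382119104, 'cy': 209.40636460593453}
top mini 0.65 [279. 270.] [0.397 0.128 0.046]
top mini 0.61 [222. 249.] [0.445 0.268 0.048]
top mini 0.47 [253. 256.] [0.429 0.192 0.044]
top mini 0.42 [238. 279.] [0.372 0.228 0.032]
top valet_lid_grip 0.75 [393. 257.] [ 0.436 -0.135  0.103]
top valet_lid_grip 0.27 [199. 156.] [0.671 0.331 0.054]
top valet_lid_hinge 0.66 [407. 190.] [ 0.606 -0.196 -0.003]
top valet_lid_hinge 0.27 [200. 152.] [0.679 0.327 0.064]
top valet 0.86 [393. 221.] [ 0.519 -0.135  0.1  ]
top tray 0.75 [198. 155.] [0.671 0.331 0.07 ]
side {'vertical_fov': 48.89048720764765, 'cx': 270.85877397187255, 'cy': 201.5633084218938}
side mini 0.8 [306. 247.] [0.428 0.211 0.025]
side mini 0.7 [294. 278.] [0.438 0.287 0.018]
side mini 0.69 [326. 229.] [0.397 0.135 0.007]
side mini 0.61 [335. 264.] [0.367 0.237 0.018]
side valet_lid_grip 0.73 [320. 125.] [ 0.451 -0.121  0.096]
side valet_lid_hinge 0.55 [275. 109.] [ 0.572 -0.169  0.099]
side valet 0.77 [292. 145.] [ 0.505 -0.048  0.08 ]
side tray 0.73 [163. 285.] [0.668 0.357 0.024]
[9.74707037e-01 2.23486438e-01 1.47798745e-05 5.82993490e-05] 0.0188
```

View pics/top0.png

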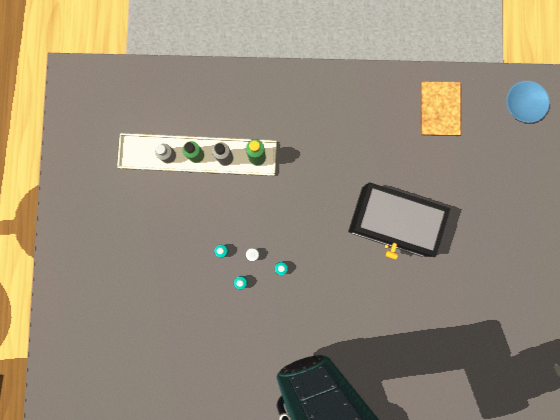

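View pics/side0.png

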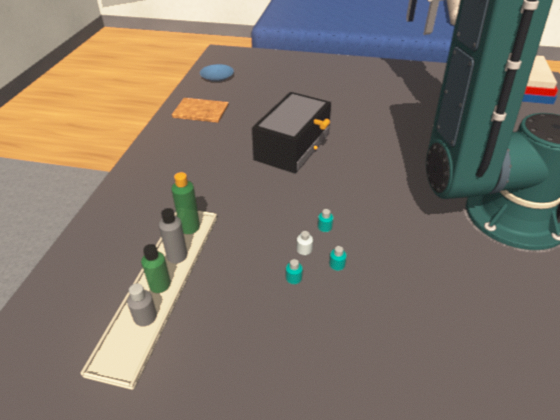

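```bash
python3 - <<'E'
import cv2,numpy as np
a=cv2.imread("pics/top0.png")[225:305,195:305]; b=cv2.imread("pics/side0.png")[210:300,270:370]
a=cv2.resize(a,(400,400*80//110),interpolation=3);b=cv2.resize(b,(400,360),interpolation=3)
c=np.zeros((360,800,3),np.uint8);c[:a.shape[0],:400]=a;c[:,400:]=b
cv2.imwrite("pics/crop.png",c)
E
```

```text
(no output)
```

View pics/crop.png

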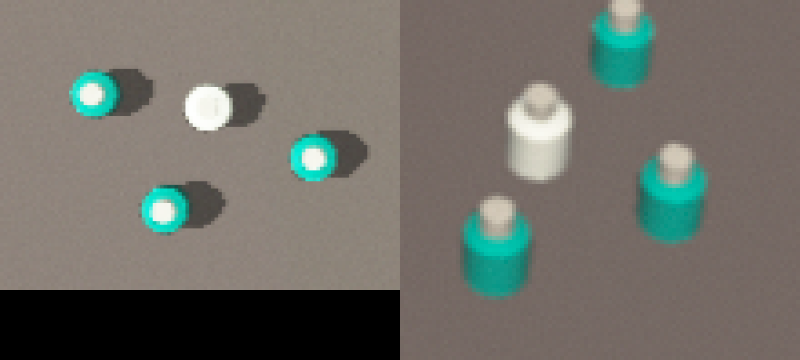

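The mini is the clear/white bottle at top (252,255), side (305,243). The look-alikes are turquoise, at top (221,251), (281,268) and (240,283), and I'll leave those alone. The valet box is at top (400,220), with its brass pull at (392,251).

```bash
cat >> h.py <<'E'
def rollto(ang,): # world angle (deg) of closing line wanted -> roll about tool z, two choices
    o=arm.get_obs(); y=R.from_quat(o["eef_rot"]).as_matrix()[:,1]
    a=np.degrees(np.arctan2(y[1],y[0])); r=(a-ang)%180
    return r,r-180
E
python3 - <<'E'
from h import *
d=np.load("top0.npy"); P=cloud("top",d); im=cv2.imread("pics/top0.png")
x,y,z=P[...,0],P[...,1],P[...,2]
m=(abs(x-.51)<.13)&(abs(y+.15)<.16)
lid=m&(z>.088)&(z<.11); 
hsv=cv2.cvtColor(im,cv2.COLOR_BGR2HSV); br=(hsv[...,1]>150)&m&(hsv[...,2]>90)
plate=lid&~cv2.dilate(br.astype(np.uint8),np.ones((3,3))).astype(bool)
plate=cv2.morphologyEx(plate.astype(np.uint8),cv2.MORPH_OPEN,np.ones((5,5))).astype(bool)
r=cv2.minAreaRect((P[plate][:,:2]*1000).astype(np.float32)); print("rect",r,"z",np.median(z[plate]))
print(np.round(cv2.boxPoints(r)))
b=P[br&(z>.08)]; print("brass",len(b),b.mean(0),b.min(0),b.max(0))
w=(abs(x-.429)<.03)&(abs(y-.192)<.03)&(z>.02); q=P[w]; print("mini",len(q),q.mean(0),(q.max(0)+q.min(0))/2,q.max(0)-q.min(0))
c=w&(z>.04); print("cap",P[c].mean(0),c.sum())
t=(abs(x-.43)<.02)&(abs(y-.05)<.02); print("table z",np.median(z[t]))
# inlay from colour
g=(hsv[...,2]>110)&(hsv[...,1]<60)&lid; r2=cv2.minAreaRect((P[g][:,:2]*1000).astype(np.float32)); print("inlay",r2)
# side: mini & brass
ds=np.load("side0.npy");Q=cloud("side",ds); k=(abs(Q[...,0]-.43)<.03)&(abs(Q[...,1]-.2)<.03)&(Q[...,2]>.008)
print("side mini",(Q[k].max(0)+Q[k].min(0))/2,Q[k].max(0),Q[k].min(0))
print(arm.get_obs()["time"])
E
```

```text
rect ((524.8216552734375, -156.48104858398438), (200.7598114013672, 120.81875610351562), 73.22484588623047) z 0.0983039260612939
[[ 438. -235.]
 [ 554. -270.]
 [ 612.  -78.]
 [ 496.  -43.]]
brass 110 [ 0.4472222  -0.13238672  0.09895427] [ 0.43317918 -0.14534423  0.08964477] [ 0.46813426 -0.11647394  0.10519098]
mini 129 [0.43359238 0.19599428 0.03594865] [0.4339686  0.19569272 0.03607829] [0.02967999 0.02944017 0.0299081 ]
cap [0.43330843 0.19656858 0.04614653] 34
table z 0.0003913350699455975
inlay ((524.55322265625, -157.2566375732422), (178.41229248046875, 96.54899597167969), 73.37376403808594)
side mini [0.43455178 0.19689506 0.02773208] [0.45052388 0.21113529 0.04741274] [0.41857968 0.18265482 0.00805142]
0.6
```

```bash
python3 - <<'E'
from h import *
print("roll",rollto(73.3)); print(totool([.4415,-.1318,.15])); print(arm.get_obs()["eef_pos"])
E
```

```text
roll (np.float64(42.52778243885686), np.float64(-137.47221756114314))
[ 0.33997302 -0.23904741  0.05550845]
[ 0.23962986 -0.49507769  0.20553626]
```

arm_command(motion=[{"delta_pos": [0.015, -0.01, 0], "roll": 2}, {"delta_pos": [0.045, -0.03, 0], "roll": 6}, {"delta_pos": [0.078, -0.055, 0.005], "roll": 10}, {"delta_pos": [0.112, -0.078, 0.01], "roll": 14}, {"delta_pos": [0.146, -0.102, 0.015], "roll": 18}, {"delta_pos": [0.18, -0.126, 0.02], "roll": 22}, {"delta_pos": [0.214, -0.15, 0.03], "roll": 26}, {"delta_pos": [0.248, -0.174, 0.035], "roll": 30}, {"delta_pos": [0.28, -0.197, 0.04], "roll": 34}, {"delta_pos": [0.31, -0.218, 0.045], "roll": 38}, {"delta_pos": [0.33, -0.232, 0.05], "roll": 41}, {"delta_pos": [0.34, -0.239, 0.055], "roll": 42.5}], gripper=0.055)

```text
time: 1.6
eef_pos: [0.4427, -0.1288, 0.1505]
eef_rot: [0.99, -0.144, 0.0, -0.0]
force: [-0.3, 0.2, 0.5]
opening: 0.585
grasp_force: 0.0
```

```bash
python3 - <<'E'
from h import *
im,d=arm.capture("side"); cv2.imwrite("pics/s1.png",cv2.resize(im[60:200,230:400,::-1],(680,560),interpolation=3))
o=arm.get_obs(); print(o["eef_pos"],o["joint_positions"],o["opening"],o["force"]); print("roll",rollto(73.3)); print(totool([.4415,-.1318,.075]))
E
```

```text
[ 0.44248366 -0.12798186  0.14925479] [-0.40639651 -0.09468416  1.66348058  0.0021582   1.57426586  1.45295925] 0.5854906637987544 [-0.1457813   1.1657583  -0.74051179]
roll (np.float64(0.16702093128759543), np.float64(-179.8329790687124))
[0.00023304 0.00411216 0.07424524]
```

View pics/s1.png

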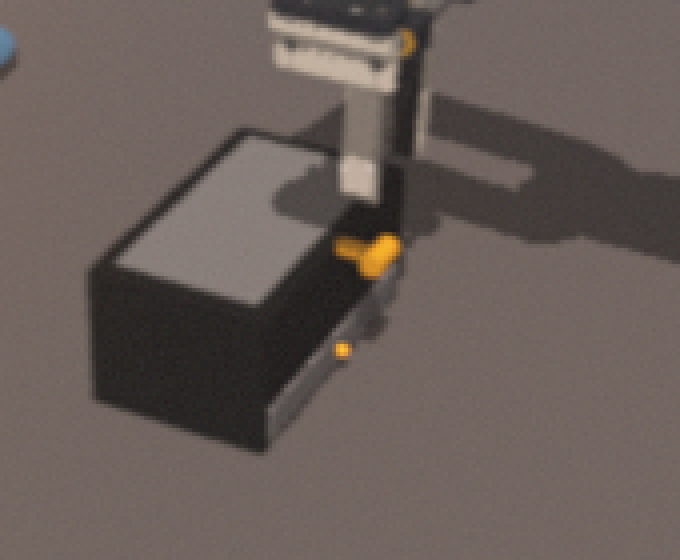

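The fingers sit above the brass pull (crop pixel 375,255), so I can descend.

arm_command(motion=[{"delta_pos": [0, 0, 0.005], "roll": 0}, {"delta_pos": [0, 0, 0.02], "roll": 0}, {"delta_pos": [0, 0, 0.04], "roll": 0}, {"delta_pos": [0, 0, 0.058], "roll": 0}, {"delta_pos": [0, 0, 0.07], "roll": 0}, {"delta_pos": [0, 0, 0.075], "roll": 0}, {"delta_pos": [0, 0, 0.075], "roll": 0}])

```text
time: 2.23
eef_pos: [0.4402, -0.1325, 0.0742]
eef_rot: [0.989, -0.146, -0.001, -0.0]
force: [0.1, -0.6, 0.1]
opening: 0.586
grasp_force: 0.0
```

```bash
python3 - <<'E'
from h import *
o=arm.get_obs(); print(o["eef_pos"],o["opening"],o["force"]); print("roll",rollto(73.3)); print(totool([.4415,-.1318,.075]))
E
```

```text
[ 0.44018833 -0.13252824  0.0741614 ] 0.58609217026321 [ 0.07123896 -0.55362765  0.11368607]
roll (np.float64(179.9571954095338), np.float64(-0.04280459046620422))
[ 0.00104391 -0.00107511 -0.00084169]
```

arm_command(motion=[{"delta_pos": [0, 0, 0], "roll": 0}, {"delta_pos": [0, 0, 0], "roll": 0}, {"delta_pos": [0, 0, 0], "roll": 0}, {"delta_pos": [0, 0, 0], "roll": 0}, {"delta_pos": [0, 0, 0], "roll": 0}, {"delta_pos": [0, 0, 0], "roll": 0}], gripper=0.015, squeeze=15)

```text
time: 2.73
eef_pos: [0.4417, -0.1334, 0.0763]
eef_rot: [0.989, -0.145, 0.001, 0.002]
force: [-1.3, -4.3, 1.4]
opening: 0.274
grasp_force: 15.0
```

```bash
python3 - <<'E'
from h import *
for t in np.linspace(0,1.92,25)[1:]: print(round(t,2),round(.147*(1-np.cos(t))+.004*np.sin(t),4),round(-(.147*np.sin(t)+.004*(np.cos(t)-1)),4))
E
```

```text
0.08 0.0008 -0.0117
0.16 0.0025 -0.0234
0.24 0.0052 -0.0348
0.32 0.0087 -0.046
0.4 0.0132 -0.0569
0.48 0.0185 -0.0674
0.56 0.0246 -0.0775
0.64 0.0315 -0.087
0.72 0.0391 -0.0959
0.8 0.0475 -0.1042
0.88 0.0564 -0.1118
0.96 0.066 -0.1187
1.04 0.076 -0.1248
1.12 0.0866 -0.1301
1.2 0.0975 -0.1345
1.28 0.1087 -0.138
1.36 0.1202 -0.1406
1.44 0.1318 -0.1423
1.52 0.1435 -0.143
1.6 0.1553 -0.1428
1.68 0.167 -0.1417
1.76 0.1786 -0.1396
1.84 0.19 -0.1366
1.92 0.2011 -0.1328
```

arm_command(motion=[{"delta_pos": [0.0001, 0, -0.003], "roll": 0}, {"delta_pos": [0.0005, 0, -0.008], "roll": 0}, {"delta_pos": [0.001, 0, -0.0147], "roll": 0}, {"delta_pos": [0.0025, 0, -0.0234], "roll": 0}, {"delta_pos": [0.0052, 0, -0.0348], "roll": 0}, {"delta_pos": [0.0087, 0, -0.046], "roll": 0}, {"delta_pos": [0.0132, 0, -0.0569], "roll": 0}, {"delta_pos": [0.0185, 0, -0.0674], "roll": 0}, {"delta_pos": [0.0246, 0, -0.0775], "roll": 0}, {"delta_pos": [0.0315, 0, -0.087], "roll": 0}, {"delta_pos": [0.0391, 0, -0.0959], "roll": 0}, {"delta_pos": [0.0475, 0, -0.1042], "roll": 0}])

```text
time: 3.73
eef_pos: [0.4859, -0.1467, 0.1796]
eef_rot: [0.989, -0.145, -0.002, 0.001]
force: [-2.2, -4.7, -2.0]
opening: 0.275
grasp_force: 15.0
```

```bash
python3 - <<'E'
from h import *
im,d=arm.capture("side"); cv2.imwrite("pics/s2.png",cv2.resize(im[20:200,200:400,::-1],(667,600),interpolation=3))
o=arm.get_obs(); print(o["eef_pos"],o["opening"],o["force"],o["wrist_torque"],o["grasp_force"]); p=np.array([.4415,-.1318,.075]);p[:2]+=.0475*np.array([.958,-.287]);p[2]+=.1042;print(p)
E
```

```text
[ 0.48803669 -0.14729962  0.18137887] 0.27586527423084795 [-3.30687905 -4.17374914  1.28134264] [-0.71065533  0.56686618 -0.06255557] 14.999916851520538
[ 0.487005  -0.1454325  0.1792   ]
```

View pics/s2.png

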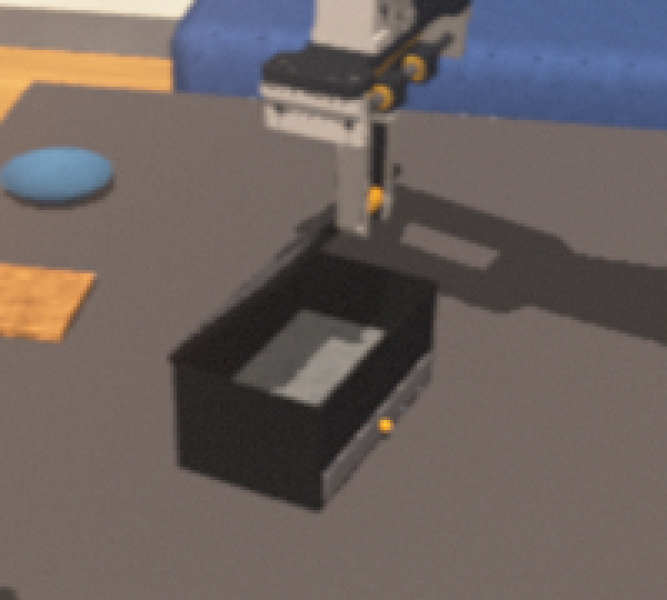

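The lid is lifting with the pull held, and the compartment is open and empty. I'll carry on to the stop, slowing towards the end.

arm_command(motion=[{"delta_pos": [0.0045, 0, -0.004], "roll": 0}, {"delta_pos": [0.0135, 0, -0.011], "roll": 0}, {"delta_pos": [0.0235, 0, -0.0175], "roll": 0}, {"delta_pos": [0.0335, 0, -0.0232], "roll": 0}, {"delta_pos": [0.0445, 0, -0.028], "roll": 0}, {"delta_pos": [0.0555, 0, -0.0322], "roll": 0}, {"delta_pos": [0.0665, 0, -0.0353], "roll": 0}, {"delta_pos": [0.0775, 0, -0.0374], "roll": 0}, {"delta_pos": [0.0885, 0, -0.0386], "roll": 0}, {"delta_pos": [0.1, 0, -0.0388], "roll": 0}, {"delta_pos": [0.111, 0, -0.0383], "roll": 0}, {"delta_pos": [0.12, 0, -0.0374], "roll": 0}])

```text
time: 4.78
eef_pos: [0.6022, -0.1816, 0.218]
eef_rot: [0.989, -0.146, 0.0, 0.001]
force: [-2.0, -5.2, 2.1]
opening: 0.273
grasp_force: 15.0
```

arm_command(motion=[{"delta_pos": [0.005, 0, 0.0007], "roll": 0}, {"delta_pos": [0.01, 0, 0.0018], "roll": 0}, {"delta_pos": [0.015, 0, 0.003], "roll": 0}, {"delta_pos": [0.0195, 0, 0.0042], "roll": 0}, {"delta_pos": [0.024, 0, 0.0056], "roll": 0}, {"delta_pos": [0.028, 0, 0.007], "roll": 0}, {"delta_pos": [0.031, 0, 0.008], "roll": 0}, {"delta_pos": [0.0325, 0, 0.0085], "roll": 0}, {"delta_pos": [0.033, 0, 0.0088], "roll": 0}])

```text
time: 5.53
eef_pos: [0.6341, -0.1912, 0.2097]
eef_rot: [0.989, -0.146, 0.001, 0.002]
force: [0.0, -5.2, 3.8]
opening: 0.278
grasp_force: 15.0
```

```bash
python3 - <<'E'
from h import *
im,d=arm.capture("side"); cv2.imwrite("pics/s3.png",cv2.resize(im[0:200,180:400,::-1],(660,600),interpolation=3))
o=arm.get_obs(); print(o["time"],o["eef_pos"],o["opening"],o["force"],o["wrist_torque"],o["grasp_force"]); p=np.array([.4415,-.1318,.075]);p[:2]+=.2005*np.array([.958,-.287]);p[2]+=.1328;print(p)
E
```

```text
5.5833 [ 0.63405921 -0.19119104  0.20966698] 0.27524447828039594 [-0.36778278 -5.66968135  3.84861241] [-0.74336724  0.193578   -0.02065923] 15.000328123569489
[ 0.633579  -0.1893435  0.2078   ]
```

View pics/s3.png

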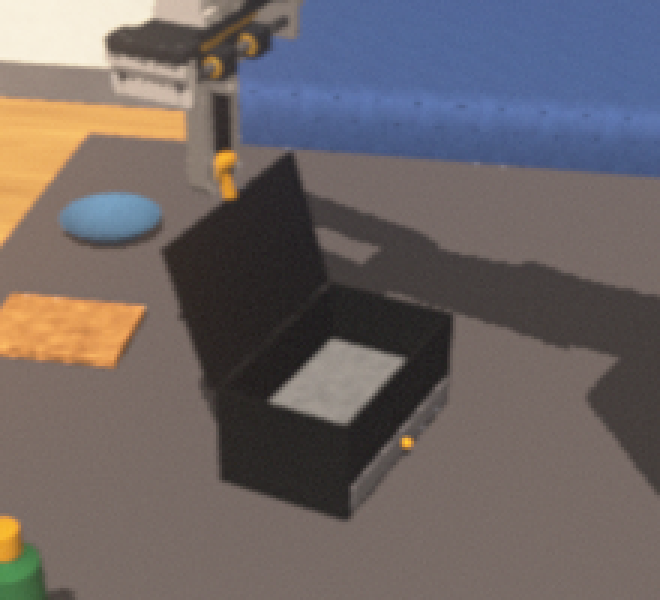

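The lid is leaning back near its stop. I'll nudge a little further to feel for it.

arm_command(motion=[{"delta_pos": [0.001, 0, 0.0004], "roll": 0}, {"delta_pos": [0.002, 0, 0.0008], "roll": 0}, {"delta_pos": [0.003, 0, 0.0012], "roll": 0}, {"delta_pos": [0.004, 0, 0.0016], "roll": 0}, {"delta_pos": [0.004, 0, 0.0016], "roll": 0}, {"delta_pos": [0.004, 0, 0.0016], "roll": 0}])

```text
time: 6.08
eef_pos: [0.6378, -0.1923, 0.2081]
eef_rot: [0.989, -0.146, 0.002, 0.002]
force: [-1.1, -4.7, 3.7]
opening: 0.272
grasp_force: 15.0
```

arm_command(motion=[{"delta_pos": [0.002, 0, 0.0008], "roll": 0}, {"delta_pos": [0.002, 0, 0.0008], "roll": 0}, {"delta_pos": [0.002, 0, 0.0008], "roll": 0}], squeeze=4)

```text
time: 6.33
eef_pos: [0.6395, -0.1928, 0.2072]
eef_rot: [0.989, -0.146, 0.001, 0.002]
force: [0.1, -5.0, 3.8]
opening: 0.28
grasp_force: 4.0
```

arm_command(motion=[{"delta_pos": [0, 0, 0], "roll": 0}, {"delta_pos": [0, 0, 0], "roll": 0}, {"delta_pos": [0, 0, 0], "roll": 0}, {"delta_pos": [0, 0, 0], "roll": 0}], gripper=0.05)

```text
time: 6.67
eef_pos: [0.6393, -0.1902, 0.2052]
eef_rot: [0.989, -0.145, -0.001, -0.001]
force: [-0.3, 0.1, -1.4]
opening: 0.512
grasp_force: 0.0
```

arm_command(motion=[{"delta_pos": [0, 0, -0.005], "roll": 0}, {"delta_pos": [0, 0, -0.02], "roll": 0}, {"delta_pos": [0, 0, -0.04], "roll": 0}, {"delta_pos": [0, 0, -0.06], "roll": 0}, {"delta_pos": [0, 0, -0.07], "roll": 0}])

```text
time: 7.08
eef_pos: [0.64, -0.1909, 0.2792]
eef_rot: [0.989, -0.145, 0.002, 0.0]
force: [0.5, -0.2, 1.0]
opening: 0.531
grasp_force: 0.0
```

```bash
python3 - <<'E'
from h import *
o=arm.get_obs(); print(o["time"],o["eef_pos"],o["joint_positions"],o["force"])
print("mini rel",totool([.4337,.1962,.15]),"down z to .005")
for a in (20,110,0,30): print(a,rollto(a))
im,d=arm.capture("side"); P=cloud("side",d); h=cv2.cvtColor(im,cv2.COLOR_RGB2HSV)
b=(h[...,1]>150)&(h[...,2]>90)&(abs(P[...,0]-.63)<.06)&(abs(P[...,1]+.19)<.05)&(P[...,2]>.17)&(P[...,2]<.26)
q=P[b]; print("pull",len(q),q.mean(0),q.min(0),q.max(0))
E
```

```text
7.0833 [ 0.64000958 -0.19091549  0.27922476] [-3.74904780e-01  3.57962174e-01  9.02539682e-01  3.17778688e-04
  1.87689045e+00  1.48645498e+00] [ 0.48896318 -0.19847336  0.96312869]
mini rel [-0.30907847 -0.31181902  0.12790807] down z to .005
20 (np.float64(53.35745843204313), np.float64(-126.64254156795687))
110 (np.float64(143.35745843204313), np.float64(-36.64254156795687))
0 (np.float64(73.35745843204313), np.float64(-106.64254156795687))
30 (np.float64(43.35745843204313), np.float64(-136.64254156795687))
pull 102 [ 0.63113369 -0.1870048   0.22218203] [ 0.62154348 -0.20442412  0.20001908] [ 0.64393006 -0.17599977  0.23517434]
```

arm_command(motion=[{"delta_pos": [-0.01, -0.01, 0], "roll": -2}, {"delta_pos": [-0.03, -0.03, 0], "roll": -5}, {"delta_pos": [-0.055, -0.055, 0], "roll": -9}, {"delta_pos": [-0.08, -0.08, 0], "roll": -13}, {"delta_pos": [-0.105, -0.105, 0], "roll": -17}, {"delta_pos": [-0.13, -0.13, 0.01], "roll": -21}, {"delta_pos": [-0.155, -0.155, 0.02], "roll": -24}, {"delta_pos": [-0.18, -0.18, 0.035], "roll": -27}, {"delta_pos": [-0.205, -0.205, 0.05], "roll": -30}, {"delta_pos": [-0.23, -0.232, 0.065], "roll": -33}, {"delta_pos": [-0.255, -0.257, 0.08], "roll": -35}, {"delta_pos": [-0.28, -0.282, 0.1], "roll": -36.6}])

```text
time: 8.13
eef_pos: [0.451, 0.1609, 0.1754]
eef_rot: [0.985, 0.174, 0.001, -0.0]
force: [-0.2, 0.4, 0.9]
opening: 0.534
grasp_force: 0.0
```

```bash
python3 - <<'E'
from h import *
im,d=arm.capture("top"); P=cloud("top",d);x,y,z=P[...,0],P[...,1],P[...,2]
o=arm.get_obs(); print(o["time"],o["eef_pos"],o["joint_positions"])
print("mini rel",totool([.4337,.1962,.07]),rollto(110))
im,d=arm.capture("side"); P=cloud("side",d); cv2.imwrite("pics/s4.png",im[...,::-1])
# lid angle: fit plane to inner lid points
hx=np.array([.5823,-.174,.09]); u=np.array([.958,-.287,0]); w=np.array([.287,.958,0])
Q=P-hx; a=Q@u; b=Q@w; c=Q[...,2]; m=(c>.02)&(c<.11)&(abs(b)<.09)&(a>-.01)&(a<.08)
f=np.polyfit(c[m],a[m],1); print("lid tilt",np.pi/2+np.arctan(f[0]),m.sum())
E
```

```text
8.1833 [0.44510038 0.16557111 0.17013021] [ 0.23217411 -0.06442751  1.5938198   0.00603615  1.62183191  1.4470067 ]
mini rel [ 0.00088078 -0.0319626   0.10035822] (np.float64(0.40938834665655577), np.float64(-179.59061165334344))
lid tilt 1.9242968425401747 1683
```

arm_command(motion=[{"delta_pos": [-0.001, -0.01, 0.01], "roll": 0}, {"delta_pos": [-0.003, -0.025, 0.04], "roll": 0}, {"delta_pos": [-0.005, -0.036, 0.07], "roll": 0}, {"delta_pos": [-0.006, -0.04, 0.09], "roll": 0}, {"delta_pos": [-0.006, -0.041, 0.1], "roll": 0}, {"delta_pos": [-0.006, -0.041, 0.1], "roll": 0}, {"delta_pos": [-0.006, -0.041, 0.1], "roll": 0}], gripper=0.055)

```text
time: 8.82
eef_pos: [0.4332, 0.1954, 0.0762]
eef_rot: [0.985, 0.172, 0.0, 0.0]
force: [0.7, -0.2, -0.3]
opening: 0.584
grasp_force: 0.0
```

```bash
python3 - <<'E'
from h import *
o=arm.get_obs(); print(o["time"],o["eef_pos"])
print("mini rel",totool([.4337,.1962,.007]),rollto(110))
im,d=arm.capture("side"); cv2.imwrite("pics/s4.png",cv2.resize(im[160:300,240:400,::-1],(640,560),interpolation=3))
E
```

```text
8.8167 [0.43320736 0.19541871 0.07620626]
mini rel [ 0.00069854 -0.00059194  0.06920637] (np.float64(179.85390442270068), np.float64(-0.1460955772993202))
```

View pics/s4.png

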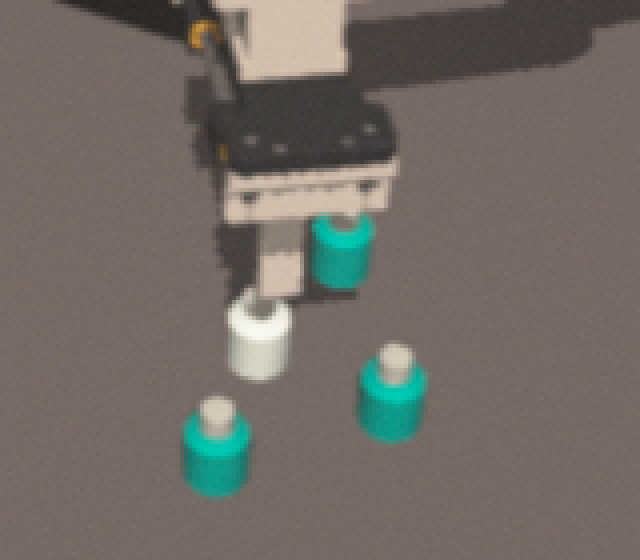

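The gripper is above the white/clear mini (crop 260,340) and clear of the turquoise ones. I'll descend and grip.

arm_command(motion=[{"delta_pos": [0, 0, 0.01], "roll": 0}, {"delta_pos": [0, 0, 0.03], "roll": 0}, {"delta_pos": [0, 0, 0.05], "roll": 0}, {"delta_pos": [0, 0, 0.063], "roll": 0}, {"delta_pos": [0, 0, 0.069], "roll": 0}, {"delta_pos": [0, 0, 0.071], "roll": 0}, {"delta_pos": [0, 0, 0.071], "roll": 0}])

```text
time: 9.45
eef_pos: [0.433, 0.1958, 0.0052]
eef_rot: [0.985, 0.173, 0.0, 0.0]
force: [0.2, -0.0, -0.2]
opening: 0.581
grasp_force: 0.0
```

arm_command(motion=[{"delta_pos": [0, 0, 0], "roll": 0}, {"delta_pos": [0, 0, 0], "roll": 0}, {"delta_pos": [0, 0, 0], "roll": 0}, {"delta_pos": [0, 0, 0], "roll": 0}, {"delta_pos": [0, 0, 0], "roll": 0}, {"delta_pos": [0, 0, 0], "roll": 0}], gripper=0.02, squeeze=12)

```text
time: 9.95
eef_pos: [0.4331, 0.196, 0.0057]
eef_rot: [0.985, 0.173, 0.001, 0.0]
force: [0.4, -0.5, 2.5]
opening: 0.337
grasp_force: 12.0
```

arm_command(motion=[{"delta_pos": [0, 0, -0.01], "roll": 0}, {"delta_pos": [0, 0, -0.03], "roll": 0}, {"delta_pos": [0, 0, -0.06], "roll": 0}, {"delta_pos": [0, 0, -0.09], "roll": 0}, {"delta_pos": [0, 0, -0.12], "roll": 0}, {"delta_pos": [0, 0, -0.14], "roll": 0}, {"delta_pos": [0, 0, -0.15], "roll": 0}, {"delta_pos": [0, 0, -0.15], "roll": 0}])

```text
time: 10.62
eef_pos: [0.4337, 0.1965, 0.1578]
eef_rot: [0.985, 0.173, 0.003, -0.0]
force: [0.6, 0.2, -0.5]
opening: 0.331
grasp_force: 12.0
```

```bash
python3 - <<'E'
from h import *
o=arm.get_obs(); print(o["time"],o["eef_pos"],o["opening"],o["grasp_force"],o["force"],o["joint_positions"])
t=np.array([.5248,-.1568,.16]); t[:2]-=.012*np.array([.958,-.287])
print("box rel",t,totool(t),rollto(73.3))
E
```

```text
10.6167 [0.43374876 0.19646816 0.15781561] 0.3308747329760849 11.99949036930775 [ 0.55644943  0.20849116 -0.50192997] [ 3.06074033e-01 -6.81282030e-02  1.62177235e+00  1.16947013e-04
  1.58252585e+00  1.52894484e+00]
box rel [ 0.513304 -0.153356  0.16    ] [-0.04447173  0.35598781 -0.00238641] (np.float64(36.634743538006774), np.float64(-143.36525646199323))
```

arm_command(motion=[{"delta_pos": [-0.001, 0.01, 0], "roll": 1}, {"delta_pos": [-0.004, 0.03, 0], "roll": 3}, {"delta_pos": [-0.007, 0.06, 0], "roll": 6}, {"delta_pos": [-0.011, 0.095, 0], "roll": 10}, {"delta_pos": [-0.016, 0.13, 0], "roll": 14}, {"delta_pos": [-0.021, 0.165, 0], "roll": 18}, {"delta_pos": [-0.025, 0.2, 0], "roll": 22}, {"delta_pos": [-0.029, 0.235, 0], "roll": 26}, {"delta_pos": [-0.034, 0.27, 0], "roll": 30}, {"delta_pos": [-0.038, 0.305, 0], "roll": 33}, {"delta_pos": [-0.042, 0.335, 0], "roll": 35.5}, {"delta_pos": [-0.044, 0.35, 0], "roll": 36.6}])

```text
time: 11.62
eef_pos: [0.5088, -0.1517, 0.1516]
eef_rot: [0.989, -0.148, -0.003, 0.0]
force: [-0.0, 0.4, -0.9]
opening: 0.338
grasp_force: 12.0
```

arm_command(motion=[{"delta_pos": [0, 0.005, 0], "roll": 0}, {"delta_pos": [0, 0.005, 0], "roll": 0}, {"delta_pos": [0, 0.005, 0], "roll": 0}, {"delta_pos": [0, 0.005, 0], "roll": 0}])

```text
time: 11.95
eef_pos: [0.5085, -0.1513, 0.1545]
eef_rot: [0.99, -0.144, -0.0, -0.0]
force: [-0.3, -0.1, -0.7]
opening: 0.341
grasp_force: 12.0
```

```bash
python3 - <<'E'
from h import *
o=arm.get_obs(); print(o["time"],o["eef_pos"],o["opening"],o["grasp_force"],o["force"])
t=np.array([.5248,-.1568,.0405]); t[:2]-=.012*np.array([.958,-.287])
print("box rel",t,totool(t),rollto(73.3))
E
```

```text
11.95 [ 0.50845431 -0.15133717  0.15447584] 0.3408270683622516 11.999548334206338 [-0.25424643 -0.09221761 -0.67046606]
box rel [ 0.513304 -0.153356  0.0405  ] [0.00534642 0.00063261 0.11396974] (np.float64(0.1421995458686638), np.float64(-179.85780045413134))
```

arm_command(motion=[{"delta_pos": [0.002, 0, 0.01], "roll": 0}, {"delta_pos": [0.005, 0, 0.03], "roll": 0}, {"delta_pos": [0.005, 0, 0.05], "roll": 0}, {"delta_pos": [0.005, 0, 0.07], "roll": 0}, {"delta_pos": [0.005, 0, 0.088], "roll": 0}, {"delta_pos": [0.005, 0, 0.098], "roll": 0}, {"delta_pos": [0.005, 0, 0.104], "roll": 0}, {"delta_pos": [0.005, 0, 0.107], "roll": 0}, {"delta_pos": [0.005, 0, 0.109], "roll": 0}, {"delta_pos": [0.005, 0, 0.11], "roll": 0}, {"delta_pos": [0.005, 0, 0.111], "roll": 0}, {"delta_pos": [0.005, 0, 0.111], "roll": 0}])

```text
time: 12.95
eef_pos: [0.5142, -0.1546, 0.0447]
eef_rot: [0.989, -0.145, 0.001, 0.0]
force: [0.2, -0.4, -0.4]
opening: 0.338
grasp_force: 12.0
```

arm_command(motion=[{"delta_pos": [0, 0, 0.0005], "roll": 0}, {"delta_pos": [0, 0, 0.001], "roll": 0}, {"delta_pos": [0, 0, 0.0015], "roll": 0}, {"delta_pos": [0, 0, 0.0015], "roll": 0}])

```text
time: 13.28
eef_pos: [0.5137, -0.1544, 0.0424]
eef_rot: [0.989, -0.145, 0.0, 0.0]
force: [-0.8, -0.4, -0.6]
opening: 0.336
grasp_force: 12.0
```

arm_command(motion=[{"delta_pos": [0, 0, 0.0005], "roll": 0}, {"delta_pos": [0, 0, 0.001], "roll": 0}, {"delta_pos": [0, 0, 0.0015], "roll": 0}, {"delta_pos": [0, 0, 0.0015], "roll": 0}, {"delta_pos": [0, 0, 0.0015], "roll": 0}])

```text
time: 13.7
eef_pos: [0.5137, -0.1543, 0.0409]
eef_rot: [0.989, -0.145, 0.0, 0.0]
force: [-0.2, 0.7, -1.1]
opening: 0.34
grasp_force: 12.0
```

arm_command(motion=[{"delta_pos": [0, 0, 0.0004], "roll": 0}, {"delta_pos": [0, 0, 0.0008], "roll": 0}, {"delta_pos": [0, 0, 0.0012], "roll": 0}, {"delta_pos": [0, 0, 0.0012], "roll": 0}, {"delta_pos": [0, 0, 0.0012], "roll": 0}])

```text
time: 14.12
eef_pos: [0.5137, -0.1544, 0.0407]
eef_rot: [0.989, -0.145, 0.0, 0.0]
force: [-2.5, 0.5, 6.0]
opening: 0.337
grasp_force: 12.0
```

I have contact with the floor, so I'll release and rise.

arm_command(motion=[{"delta_pos": [0, 0, -0.0006], "roll": 0}, {"delta_pos": [0, 0, -0.0006], "roll": 0}])

```text
time: 14.28
eef_pos: [0.5138, -0.1544, 0.0407]
eef_rot: [0.989, -0.145, 0.0, 0.0]
force: [-2.2, 0.8, 3.3]
opening: 0.337
grasp_force: 12.0
```

arm_command(motion=[{"delta_pos": [0, 0, 0], "roll": 0}, {"delta_pos": [0, 0, 0], "roll": 0}, {"delta_pos": [0, 0, 0], "roll": 0}, {"delta_pos": [0, 0, 0], "roll": 0}, {"delta_pos": [0, 0, 0], "roll": 0}], gripper=0.055)

```text
time: 14.7
eef_pos: [0.5136, -0.1544, 0.04]
eef_rot: [0.989, -0.145, -0.0, 0.0]
force: [0.0, 0.1, 0.2]
opening: 0.58
grasp_force: 0.0
```

arm_command(motion=[{"delta_pos": [0, 0, -0.005], "roll": 0}, {"delta_pos": [0, 0, -0.02], "roll": 0}, {"delta_pos": [0, 0, -0.045], "roll": 0}, {"delta_pos": [0, 0, -0.075], "roll": 0}, {"delta_pos": [0, 0, -0.105], "roll": 0}, {"delta_pos": [0, 0, -0.135], "roll": 0}, {"delta_pos": [0, 0, -0.165], "roll": 0}, {"delta_pos": [0, 0, -0.195], "roll": 0}, {"delta_pos": [0, 0, -0.22], "roll": 0}, {"delta_pos": [0, 0, -0.235], "roll": 0}, {"delta_pos": [0, 0, -0.24], "roll": 0}, {"delta_pos": [0, 0, -0.24], "roll": 0}])

```text
time: 15.7
eef_pos: [0.5143, -0.1546, 0.2823]
eef_rot: [0.989, -0.145, 0.002, 0.001]
force: [-0.3, 0.9, 0.1]
opening: 0.584
grasp_force: 0.0
```

```bash
python3 - <<'E'
from h import *
o=arm.get_obs(); print(o["time"],o["eef_pos"],o["force"])
im,d=arm.capture("side"); cv2.imwrite("pics/s5.png",cv2.resize(im[0:200,180:400,::-1],(660,600),interpolation=3))
P=cloud("side",d)
hx=np.array([.5823,-.174,.09]); u=np.array([.958,-.287,0]); w=np.array([.287,.958,0])
Q=P-hx; a=Q@u; b=Q@w; c=Q[...,2]; m=(c>.02)&(c<.11)&(abs(b)<.09)&(a>-.01)&(a<.08)
f=np.polyfit(c[m],a[m],1); print("lid tilt",np.pi/2+np.arctan(f[0]),m.sum())
# same grasp place as released: measured TCP .6395,-.192,.206
t=np.array([.6385,-.1905,.207]); print(totool(t),rollto(73.3))
E
```

```text
15.7 [ 0.51431113 -0.15458931  0.28226625] [-0.30636333  0.8943293   0.1441822 ]
lid tilt 1.9191715558277302 1729
[ 0.12985876 -0.0011948   0.07341456] (np.float64(0.02842106029771685), np.float64(-179.97157893970228))
```

View pics/s5.png

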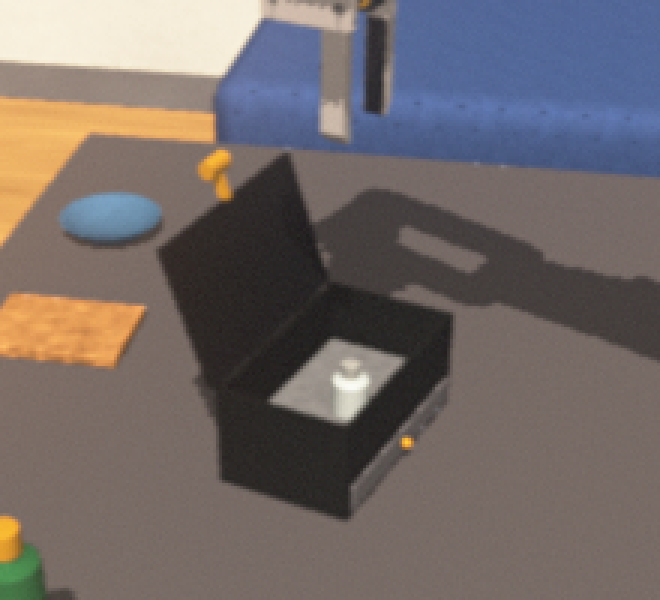

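The bottle stands upright in the box (crop 350,390), and the lid is on its stop at 1.92. Next I'll regrip the pull.

arm_command(motion=[{"delta_pos": [0.01, 0, 0], "roll": 0}, {"delta_pos": [0.035, 0, 0], "roll": 0}, {"delta_pos": [0.07, 0, 0], "roll": 0}, {"delta_pos": [0.1, 0, 0], "roll": 0}, {"delta_pos": [0.12, 0, 0], "roll": 0}, {"delta_pos": [0.127, 0, 0], "roll": 0}, {"delta_pos": [0.127, -0.001, 0.01], "roll": 0}, {"delta_pos": [0.127, -0.001, 0.025], "roll": 0}, {"delta_pos": [0.127, -0.001, 0.045], "roll": 0}, {"delta_pos": [0.127, -0.001, 0.062], "roll": 0}, {"delta_pos": [0.127, -0.001, 0.072], "roll": 0}, {"delta_pos": [0.127, -0.001, 0.073], "roll": 0}])

```text
time: 16.75
eef_pos: [0.6334, -0.1889, 0.2033]
eef_rot: [0.989, -0.145, -0.003, -0.001]
force: [-0.2, 0.1, -0.2]
opening: 0.582
grasp_force: 0.0
```

arm_command(motion=[{"delta_pos": [0, 0, 0], "roll": 0}, {"delta_pos": [0, 0, 0], "roll": 0}, {"delta_pos": [0, 0, 0], "roll": 0}])

```text
time: 17.0
eef_pos: [0.6361, -0.19, 0.2092]
eef_rot: [0.989, -0.145, 0.001, 0.0]
force: [0.3, 0.4, 0.4]
opening: 0.582
grasp_force: 0.0
```

arm_command(motion=[{"delta_pos": [0, 0, 0], "roll": 0}, {"delta_pos": [0, 0, 0], "roll": 0}, {"delta_pos": [0, 0, 0], "roll": 0}, {"delta_pos": [0, 0, 0], "roll": 0}, {"delta_pos": [0, 0, 0], "roll": 0}, {"delta_pos": [0, 0, 0], "roll": 0}], gripper=0.015, squeeze=15)

```text
time: 17.5
eef_pos: [0.6353, -0.1916, 0.2075]
eef_rot: [0.989, -0.146, 0.0, 0.002]
force: [-1.4, -5.1, 1.0]
opening: 0.273
grasp_force: 15.0
```

arm_command(motion=[{"delta_pos": [-0.004, 0, -0.0014], "roll": 0}, {"delta_pos": [-0.011, 0, -0.0038], "roll": 0}, {"delta_pos": [-0.0225, 0, -0.0068], "roll": 0}, {"delta_pos": [-0.0341, 0, -0.0089], "roll": 0}, {"delta_pos": [-0.0458, 0, -0.01], "roll": 0}, {"delta_pos": [-0.0576, 0, -0.0102], "roll": 0}, {"delta_pos": [-0.0693, 0, -0.0095], "roll": 0}, {"delta_pos": [-0.0809, 0, -0.0078], "roll": 0}, {"delta_pos": [-0.0924, 0, -0.0052], "roll": 0}, {"delta_pos": [-0.1036, 0, -0.0017], "roll": 0}, {"delta_pos": [-0.1145, 0, 0.0027], "roll": 0}, {"delta_pos": [-0.1251, 0, 0.008], "roll": 0}])

```text
time: 18.5
eef_pos: [0.5154, -0.1555, 0.2006]
eef_rot: [0.989, -0.146, 0.001, 0.002]
force: [-2.1, -4.4, 2.6]
opening: 0.276
grasp_force: 15.0
```

arm_command(motion=[{"delta_pos": [-0.01, 0, 0.0061], "roll": 0}, {"delta_pos": [-0.0196, 0, 0.013], "roll": 0}, {"delta_pos": [-0.0285, 0, 0.0206], "roll": 0}, {"delta_pos": [-0.0369, 0, 0.0289], "roll": 0}, {"delta_pos": [-0.0445, 0, 0.0378], "roll": 0}, {"delta_pos": [-0.0514, 0, 0.0473], "roll": 0}, {"delta_pos": [-0.0575, 0, 0.0574], "roll": 0}, {"delta_pos": [-0.0628, 0, 0.0679], "roll": 0}, {"delta_pos": [-0.0673, 0, 0.0788], "roll": 0}, {"delta_pos": [-0.0695, 0, 0.085], "roll": 0}, {"delta_pos": [-0.0708, 0, 0.09], "roll": 0}, {"delta_pos": [-0.0718, 0, 0.094], "roll": 0}])

```text
time: 19.5
eef_pos: [0.4455, -0.1345, 0.1048]
eef_rot: [0.989, -0.145, -0.001, 0.001]
force: [-3.5, -5.0, 1.1]
opening: 0.274
grasp_force: 15.0
```

```bash
python3 - <<'E'
from h import *
o=arm.get_obs(); print(o["time"],o["eef_pos"],o["opening"],o["force"],totool([.4413,-.133,.0755]))
E
```

```text
19.5 [ 0.44545469 -0.13449516  0.10478906] 0.27381857134583865 [-3.4614379  -5.0313142   1.13233331] [-0.00435005 -0.00033437  0.02929695]
```

Next is the last 30 mm, slowly, down to contact.

arm_command(motion=[{"delta_pos": [-0.0008, 0, 0.003], "roll": 0}, {"delta_pos": [-0.0014, 0, 0.006], "roll": 0}, {"delta_pos": [-0.002, 0, 0.009], "roll": 0}, {"delta_pos": [-0.0025, 0, 0.012], "roll": 0}, {"delta_pos": [-0.003, 0, 0.015], "roll": 0}, {"delta_pos": [-0.0033, 0, 0.018], "roll": 0}, {"delta_pos": [-0.0036, 0, 0.0205], "roll": 0}, {"delta_pos": [-0.0038, 0, 0.0225], "roll": 0}, {"delta_pos": [-0.004, 0, 0.0245], "roll": 0}, {"delta_pos": [-0.004, 0, 0.026], "roll": 0}, {"delta_pos": [-0.004, 0, 0.027], "roll": 0}, {"delta_pos": [-0.004, 0, 0.028], "roll": 0}])

```text
time: 20.5
eef_pos: [0.4419, -0.1334, 0.0771]
eef_rot: [0.989, -0.145, -0.001, 0.001]
force: [-3.8, -4.9, 0.1]
opening: 0.275
grasp_force: 15.0
```

arm_command(motion=[{"delta_pos": [0, 0, 0.0005], "roll": 0}, {"delta_pos": [0, 0, 0.001], "roll": 0}, {"delta_pos": [0, 0, 0.0015], "roll": 0}, {"delta_pos": [0, 0, 0.0015], "roll": 0}, {"delta_pos": [0, 0, 0.0015], "roll": 0}])

```text
time: 20.92
eef_pos: [0.4418, -0.1334, 0.0755]
eef_rot: [0.989, -0.145, -0.001, 0.001]
force: [-5.1, -4.4, 0.1]
opening: 0.276
grasp_force: 15.0
```

arm_command(motion=[{"delta_pos": [0, 0, 0.0005], "roll": 0}, {"delta_pos": [0, 0, 0.001], "roll": 0}, {"delta_pos": [0, 0, 0.0015], "roll": 0}, {"delta_pos": [0, 0, 0.002], "roll": 0}, {"delta_pos": [0, 0, 0.002], "roll": 0}])

```text
time: 21.33
eef_pos: [0.4418, -0.1334, 0.0735]
eef_rot: [0.989, -0.145, -0.001, 0.001]
force: [-3.5, -5.1, 0.2]
opening: 0.278
grasp_force: 15.0
```

arm_command(motion=[{"delta_pos": [0, 0, 0.0005], "roll": 0}, {"delta_pos": [0, 0, 0.001], "roll": 0}, {"delta_pos": [0, 0, 0.0015], "roll": 0}, {"delta_pos": [0, 0, 0.002], "roll": 0}, {"delta_pos": [0, 0, 0.002], "roll": 0}])

```text
time: 21.75
eef_pos: [0.4419, -0.1334, 0.0733]
eef_rot: [0.989, -0.145, -0.001, 0.002]
force: [-7.4, -4.1, 7.9]
opening: 0.274
grasp_force: 15.0
```

```bash
python3 - <<'E'
from h import *
o=arm.get_obs(); print(o["force"],o["eef_pos"])
for n in("side","top"):
    im,d=arm.capture(n); P=cloud(n,d)
    hx=np.array([.5823,-.174,.09]); u=np.array([.958,-.287,0]); w=np.array([.287,.958,0])
    Q=P-hx; a=Q@u; b=Q@w; c=Q[...,2]; m=(c>-.01)&(c<.03)&(b>.03 if n=="side" else b<-.05)&(b<.09)&(b>-.09)&(a>-.11)&(a<-.01)
    print(n,m.sum(),np.polyfit(-a[m],c[m],1),np.median(c[m&(a<-.09)]),np.median(c[m&(a>-.03)]))
E
```

```text
[-7.39846694 -4.12450014  7.91011175] [ 0.44185427 -0.13342448  0.07329216]
side 573 [-0.00253253  0.0079452 ] 0.007720078444295592 0.007958931584253176
top 329 [-0.00218536  0.00836671] nan 0.00829857663461761
  return _methods._mean(a, axis=axis, dtype=dtype,
  ret = ret.dtype.type(ret / rcount)
```

The lid is flat (tilt about 0) and contact shows at 8 N, so it is shut. I'll release and retreat upward.

arm_command(motion=[{"delta_pos": [0, 0, -0.001], "roll": 0}, {"delta_pos": [0, 0, -0.001], "roll": 0}, {"delta_pos": [0, 0, -0.001], "roll": 0}, {"delta_pos": [0, 0, -0.001], "roll": 0}, {"delta_pos": [0, 0, -0.001], "roll": 0}], gripper=0.055)

```text
time: 22.27
eef_pos: [0.4432, -0.1318, 0.0725]
eef_rot: [0.989, -0.145, -0.0, -0.0]
force: [0.3, -0.1, 0.5]
opening: 0.574
grasp_force: 0.0
```

arm_command(motion=[{"delta_pos": [0, 0, -0.005], "roll": 0}, {"delta_pos": [0, 0, -0.02], "roll": 0}, {"delta_pos": [0, 0, -0.045], "roll": 0}, {"delta_pos": [0, 0, -0.075], "roll": 0}, {"delta_pos": [0, 0, -0.1], "roll": 0}, {"delta_pos": [0, 0, -0.12], "roll": 0}, {"delta_pos": [-0.02, 0, -0.13], "roll": 0}, {"delta_pos": [-0.05, 0, -0.13], "roll": 0}, {"delta_pos": [-0.08, 0, -0.13], "roll": 0}, {"delta_pos": [-0.1, 0, -0.13], "roll": 0}, {"delta_pos": [-0.1, 0, -0.13], "roll": 0}, {"delta_pos": [-0.1, 0, -0.13], "roll": 0}])

```text
time: 23.27
eef_pos: [0.3475, -0.1035, 0.2035]
eef_rot: [0.989, -0.145, 0.001, 0.0]
force: [-1.1, -0.2, 0.2]
opening: 0.585
grasp_force: 0.0
```

```bash
python3 - <<'E'
from h import *
o=arm.get_obs(); print(o["force"],o["eef_pos"],o["time"])
im,d=arm.capture("side"); cv2.imwrite("pics/s6.png",im[...,::-1])
P=cloud("side",d)
hx=np.array([.5823,-.174,.09]); u=np.array([.958,-.287,0]); w=np.array([.287,.958,0])
Q=P-hx; a=Q@u; b=Q@w; c=Q[...,2]; m=(c>-.01)&(c<.03)&(abs(b)<.09)&(a>-.11)&(a<-.01)
print(m.sum(),np.polyfit(-a[m],c[m],1))
E
```

```text
[-1.0614474  -0.24727956  0.19206207] [ 0.34754564 -0.1034849   0.20349206] 23.2667
1538 [-0.0002645   0.00778197]
```

View pics/s6.png

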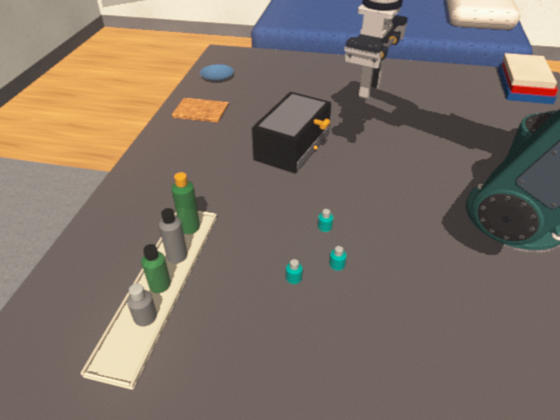

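The lid is shut at (292,115), the tray bottles and turquoise bottles have not moved, and the arm is clear.

```bash
python3 -c "
from cell import arm
print(arm.sign_off())"
```

```text
the job is handed in; nothing more can be done
None
```

Job handed in at about 23 s: the lid was opened to its stop, the clear mini stands upright in the valet box, the lid is fully shut, and the tray bottles and turquoise look-alikes were not touched.

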